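# Tighten the gift-box press with the ratchet wrench

## Task

A glued wooden gift box sits in the screw press on the packing counter: fit the ratchet ring wrench squarely over the square on top of the press screw and swing it to and fro (clockwise seen from above tightens, the way back slips) until the platen is down on the box and the screw will turn no further. Turn the screw only with the wrench, not with the fingers; then take the wrench off and lay it back flat on the rubber mat without dropping it. Leave the open-ended spanner and the other goods on the counter where they are.

Things in the scene. Friction and masses are not known exactly. Their poses are not given: they have to be found in the camera images.
- press: Screw press, bolted down: dark steel base 200 (x) by 280 (y) by 15 mm, origin at the centre of its underside, z up, -x its open front. Two round columns, 22 mm thick, at y = -110 and +110 mm, end 155 mm up; a cross bar 50 mm deep joins them, 80 to 98 mm up. The vertical screw is at x = y = 0. Over the front half the wrench handle can swing about 60 degrees either side of -x.
- box_top (a point): Centre of the top of the wooden gift box (120 x 150 x 35 mm) lying on the press's base, 50 mm above the press's underside. z up.
- platen_face (a point): Centre of the underside of the aluminium pressing plate (platen, 130 x 165 x 8 mm) under the cross bar. At the start 4.8 to 6.9 mm above box_top; it sinks by 16 mm per turn of the screw. At 0 mm it is tight and the screw stops dead.
- screw_base (a point): On the screw's axis at the foot of its square head, on top of its 50 mm flange; sinks with the platen (111 to 113 mm above the press's underside at the start, 106 mm when tight). Above it: steel square 32 x 32 mm, 24 mm tall, then a cone 5 mm tall. Its heading is not told (axes here are the press's). It turns at a steady 0.5 N m and stays where it is left.
- ratchet: Ratchet ring wrench, steel, about 0.45 kg, lying flat. Round head 72 mm across, 24 mm thick, with a square through hole 36 x 36 mm. Origin on the hole's axis at the underside, z up, handle along -x. Handle bar 18 mm wide and high, x = -53 to -146 mm, z = 13 to 31 mm, then a thicker end (24 mm wide) to x = -180 mm. Balances about 72 mm from the hole's axis.
- ratchet_ring (a point): The ratchet's origin; level with screw_base when seated. The square ring turns in the head: clockwise (from above) the handle drives it, the other way it slips (under 2 N at the handle), catching every 20 degrees; with play, up to 36 degrees of a stroke are lost. The ring's heading is random, not told: unmatched, the wrench rides about 23 mm too high; it fits again every 90 degrees.
- ratchet_grip (a point): Point to grip on the ratchet's handle: 95 mm from the hole's axis, 22 mm above the head's underside (mid height of the bar). Axes as the ratchet's.
- mat: Black rubber mat, fixed, 280 (x) by 200 (y) by 3 mm, origin at the centre of its underside. The ratchet and the spanner lie on it side by side, heads towards +x, either one on either side.
- spanner: Plain open-ended spanner, steel, flat (10 mm thick), 190 mm long, jaws open to +x, origin between the jaws at the underside. To be left alone.
- truffle_box: Brown card box 85 x 50 x 32 mm with a dark ribbon, between mat and press. Origin under its centre. To be left alone.
- gift_box: Pale green wrapped box 80 x 200 x 42 mm, at the far side. Origin under its centre. To be left alone.
- jar: Amber jar, 64 mm across, 85 mm tall, far side. Origin under its centre. To be left alone.
- mug: White mug, 76 mm across, 90 mm tall, far side. Origin under its centre. To be left alone.
- tin: Round metal tin, 90 mm across, 61 mm tall, at the left. Origin under its centre. To be left alone.
- gift_cube: White paper box 90 mm each way with a dark ribbon, at the right. Origin under its centre. To be left alone.
Not all that is in view belongs to the job. There is more than one size of the ratchet; the job needs the larger.

How it is judged:
By the outcome, as a careful person would: the job done as asked, in the order asked, and still so for the second after the job is handed in, with the robot touching nothing.
It also fails if it takes over 72 s, if anything falls off the work surface, if the arm or the gripper's body presses on something with over 40 N, if the wrist force passes 120 N, or if a joint passes its speed limit or range.

## Robot

A 6-joint arm with a two-finger parallel gripper is mounted at the origin on the work surface. World frame = base frame: x ahead of the robot, y to its left, z up, the work surface at z = 0. Lengths are in mm, angles in degrees, forces in N, time in s.
With the tool pointing down it reaches from about 350 to 850 mm from the base axis. Payload 8.1 kg.
Tool frame: the origin (TCP) lies between the finger pads; the fingertips stand 22 mm ahead of it and the grasp point (between the pads) lies 3 mm ahead of it (r.nose_length is the z of the fingertips in the tool frame, in mm); z points along the fingers, x is the direction in which the jaws open and shut, and the axes are right-handed (so a half turn about z gives the same grasp; the last joint's range is limited). The gripper opens to 85 mm and grips with 20 to 120 N. Pads are 22 mm wide; open, the fingers measure 114 mm over their backs; the gripper's body (76 mm by 85 mm) begins 54 mm behind the grasp point. The pads swing forward as they close: fully open they stand 13 mm farther back than shut.
Start: joints at [69.248, 7.471, 85.268, -0, 87.261, -4.893], TCP at [163.945, 577.172, 225.892] pointing down, gripper open.
Joint ranges: [-169.43, 169.43], [-51.17, 129.36], [1.28, 143.12], [-76.62, 256.62], [0, 156.53], [-152.29, 152.29]. Speed limits (degrees/s): [136.94, 136.94, 159.86, 180, 180, 180].

## Interface

Orientations are given as [roll, pitch, yaw] about the fixed x, y, z axes, in that order (R = Rz(yaw) Ry(pitch) Rx(roll)).
In Python, from bench import r gives the robot as it stands.
- The arm moves only by the shell command python3 -m jog 'ROWS' [FORCE]. ROWS is JSON, a list of rows, each a list of 5 numbers: the shift along the tool's x, y, z in m, then the turn about the tool's z in degrees, then the opening in per cent of the stroke, from 0 (shut) to 100 (fully open). A call has 1 to 8 rows; each row is the pose to reach, as a shift and turn from the pose measured when the call began, along the tool's axes at that moment; what a row does not reach only later rows make up. A row lasts 1/10 s, in which the tool goes at most 50 mm and 8.59 degrees, less where a joint would pass 70% of its speed; a pose out of reach is approached as far as the arm can. A call with a gripper value outside its range is refused whole. The fingers move at their own pace and stop on an object; FORCE is the grip in N (left out, the last holds). Time passes only in rows, so rows that repeat a pose let the fingers close. It gives the time, the measured TCP pose, the force and the opening at its end, in the units of the state.
- r.sense(): the state, without advancing time (a new reading comes with each control period).
- r.snapshot(name): name is "scene" or "top" or "wrist"; returns a dict with "image" (480x640x3 uint8, red, green, blue), "K" (3x3 intrinsics, pixels), "T" (4x4, takes a point from camera to world coordinates); the wrist camera has in their place "tool_from_camera" (4x4, takes a point from camera to tool coordinates, whose origin is the TCP and whose axes are the tool frame's). Camera axes: x right, y down, z forward; pixel columns grow to the right and rows downward; lengths in mm; the calibration is good to about 2 mm. A picture is of the moment at which its call begins: read the wrist's pose just before it. There is no depth.
- r.hand_in(): hands the job in, once; it reports no verdict.
Trained networks look in a picture, given as the dict that the camera call returned (one of the last four; its "shot" number tells which), for a name from the list of things; names that differ only in an ending like _2 or _b are one class to them, and where a whole thing is asked for, a point or a joint stands for the part that bears it (a point fixed in the world has none). Each returns a list of dicts, best first, with "conf" (0 to 1); they miss things now and then, are a little off and sometimes report something else, mostly with a low value. They report only what shows in the picture. A call takes as long as a camera call. They do not tell look-alikes from the thing itself.
- r.search_frame(picture, label): "bbox" ([left, top, right, bottom] in pixels, round what is visible of it).
- r.pinpoint(picture, label): "uv" ([column, row] in pixels: a listed point, or the origin of a listed thing).
The state is a dict: "time": time; "joint_pos": joint angles; "qd": joint speeds; "joint_efforts": joint torques, N m; "tool_pos": TCP position; "tcp_rot": TCP orientation; "ft_force": force on the tool from outside, world axes, zero at the start; "wrist_torque": the same for the moment, N m; "finger_gap": finger opening in mm.
Only numpy, scipy, OpenCV 4.12 (cv2) and the standard library are available. Lean on these libraries where they do the work, as an engineer would, in place of code of your own. Each camera call takes 0.05 s, during which the arm holds its last target. There are 200 camera calls.

## Working session

There is one attempt and no reset: what is moved stays moved. The work goes in short steps, Python scripts to look and compute and a shell command to move; the robot and the scene stay as the last step left them, time stands still between calls to the robot, and variables do not carry over. Pictures are saved under pics/ and viewed, about 8 in all and at most 12, crops included, and the job is handed in when it is done.

```bash
ls; mkdir -p pics
cat > h.py <<'E'
import numpy as np, cv2
from bench import r
from scipy.spatial.transform import Rotation as Ro
def snap(n,f=None):
    s=r.sense(); p=r.snapshot(n)
    if 'T' in p: T=np.array(p['T'])
    else:
        B=np.eye(4);B[:3,:3]=Ro.from_euler('xyz',s['tcp_rot'],degrees=True).as_matrix();B[:3,3]=s['tool_pos'];T=B@np.array(p['tool_from_camera'])
    p['W']=T
    if f: cv2.imwrite('pics/'+f,cv2.cvtColor(p['image'],cv2.COLOR_RGB2BGR))
    return p
def onz(p,uv,z):
    d=p['W'][:3,:3]@np.linalg.inv(p['K'])@[uv[0],uv[1],1]; o=p['W'][:3,3]
    return (o+d*(z-o[2])/d[2]).round(1)
def proj(p,X):
    q=np.linalg.inv(p['W'])@np.append(X,1); q=np.array(p['K'])@q[:3]; return (q[:2]/q[2]).round(1)
E
python3 - <<'E'
from h import *
s=r.sense();print(s)
a=snap('scene','s.png');b=snap('top','t.png')
zz=dict(press=0,box_top=50,platen_face=56,screw_base=112,ratchet=3,ratchet_ring=3,ratchet_grip=25,mat=0,spanner=3,truffle_box=0,gift_box=0,jar=0,mug=0,tin=0,gift_cube=0)
for n,p in (('scene',a),('top',b)):
  for l,z in zz.items():
    print(n,l,[(np.round(q['uv']).tolist(),round(q['conf'],2),onz(p,q['uv'],z).tolist()) for q in r.pinpoint(p,l)[:3]])
cv2.imwrite('pics/st.png',cv2.cvtColor(b['image'],cv2.COLOR_RGB2BGR))
E
```

```text
pics
{'time': 0.0, 'joint_pos': array([ 6.92483562e+01,  7.51412169e+00,  8.53293524e+01, -2.93460889e-03,
        8.72629727e+01, -4.89318103e+00]), 'qd': array([ 0.05981853,  0.0141177 ,  0.00353525, -0.07594323,  0.03441972,
       -0.02417475]), 'joint_efforts': array([-2.71049117e-03, -5.69351470e+01, -5.00574195e+01, -1.54525992e-04,
        1.36931345e-02, -9.42724751e-05]), 'tool_pos': array([163.75298015, 576.63073856, 224.85404065]), 'tcp_rot': array([-1.79993841e+02,  1.06308805e-01,  7.41416858e+01]), 'ft_force': array([ 0.29600854,  0.17210328, -0.35973443]), 'wrist_torque': array([ 0.01245023,  0.00141251, -0.03603804]), 'finger_gap': 85.3363577673143}
scene press [([386.0, 228.0], 0.79, [521.7, 258.2, 0.0])]
scene box_top [([382.0, 214.0], 0.84, [500.7, 249.8, 50.0]), ([409.0, 290.0], 0.72, [821.5, 125.2, 50.0]), ([253.0, 308.0], 0.44, [656.2, -298.4, 50.0])]
scene platen_face [([384.0, 217.0], 0.84, [521.4, 245.9, 56.0])]
scene screw_base [([386.0, 204.0], 0.74, [521.5, 245.2, 112.0]), ([324.0, 260.0], 0.43, [644.8, -58.6, 112.0])]
scene ratchet [([173.0, 263.0], 0.91
[... 1503 characters left out ...]
 -265.3, 25.0]), ([394.0, 237.0], 0.51, [551.0, -220.1, 25.0])]
top mat [([260.0, 158.0], 0.44, [788.2, 166.3, 0.0])]
top spanner [([377.0, 216.0], 0.61, [616.2, -174.3, 3.0]), ([316.0, 239.0], 0.39, [548.1, 1.4, 3.0])]
top truffle_box [([319.0, 239.0], 0.56, [549.9, -7.2, 0.0]), ([223.0, 247.0], 0.24, [526.6, 270.0, 0.0])]
top gift_box [([261.0, 159.0], 0.69, [785.5, 164.2, 0.0])]
top jar [([323.0, 164.0], 0.77, [770.2, -19.1, 0.0]), ([222.0, 246.0], 0.17, [529.2, 274.1, 0.0])]
top mug []
top tin [([395.0, 240.0], 0.58, [544.4, -225.8, 0.0]), ([147.0, 252.0], 0.57, [510.8, 491.4, 0.0]), ([505.0, 235.0], 0.52, [558.6, -545.2, 0.0])]
top gift_cube [([504.0, 237.0], 0.8, [552.5, -541.5, 0.0])]
```

View pics/t.png

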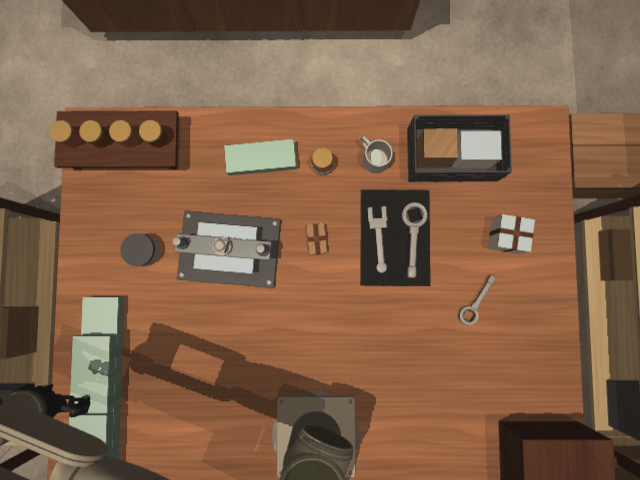

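View pics/s.png

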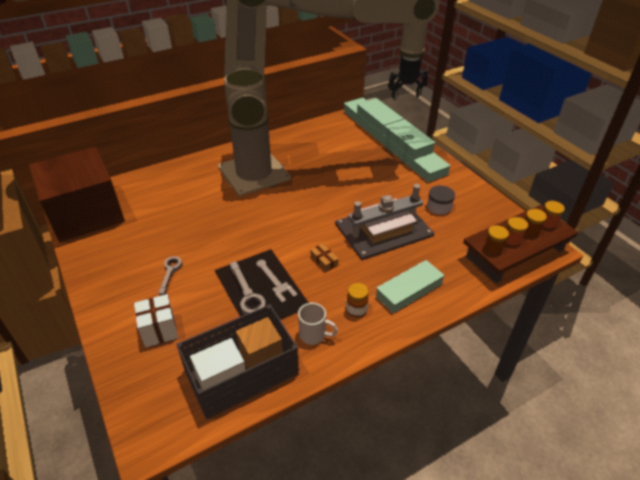

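Two ring wrenches are in view. One is on the mat with its head at (414,215) in "top", and the other lies loose on the counter at (467,313). The mat one looks larger, and the ratchet is said to lie on the mat beside the spanner at (378,220). I'll confirm with a crop.

Run:
```python
from h import *
p=snap('top'); im=cv2.cvtColor(p['image'],cv2.COLOR_RGB2BGR)[185:330,350:520]
cv2.imwrite('pics/c.png',cv2.resize(im,None,fx=4,fy=4,interpolation=cv2.INTER_CUBIC))
w=snap('wrist');print(np.round(w['tool_from_camera'],3),w['K'],r.nose_length)
print([ (l,onz(p,u,z)) for l,u,z in (('big L',(402,215),20),('big R',(427,215),20),('sm L',(459,314),15),('sm R',(476,314),15))])
```

```text
[[ 1.00000e+00 -0.00000e+00  1.00000e-03 -1.52300e+00]
 [-0.00000e+00  9.53000e-01  3.02000e-01 -7.68650e+01]
 [-1.00000e-03 -3.02000e-01  9.53000e-01 -1.47747e+02]
 [ 0.00000e+00  0.00000e+00  0.00000e+00  1.00000e+00]] [[362.53165541   0.         317.07242201]
 [  0.         362.53165541 243.01659635]
 [  0.           0.           1.        ]] 22.0
[('big L', array([ 615.7, -245.4,   20. ])), ('big R', array([ 615.5, -317. ,   20. ])), ('sm L', array([ 334.2, -402.3,   15. ])), ('sm R', array([ 334.2, -450.1,   15. ]))]
```

View pics/c.png

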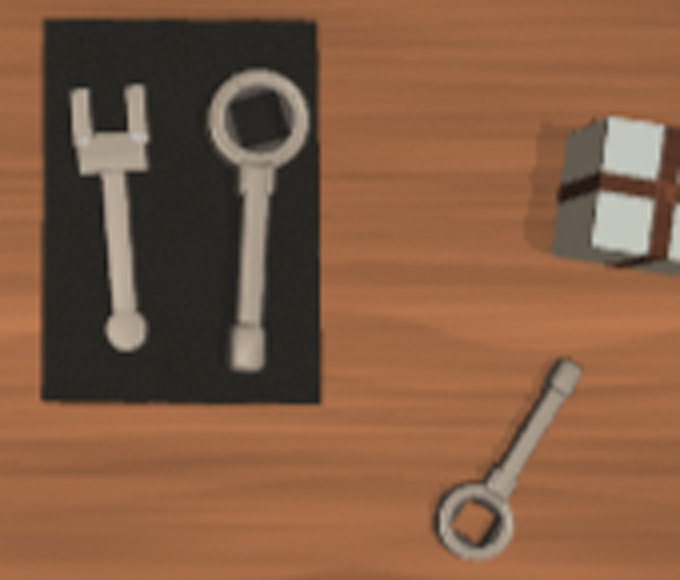

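The mat wrench (head 72 mm, crop (258,115)) is the larger one, and the loose one measures about 48 mm, so the job needs the mat wrench. First I'll look at the press from close by, which is on the way.

```bash
cat >> h.py <<'E'
def to(x,y,z,yaw):
    s=r.sense(); R=Ro.from_euler('xyz',s['tcp_rot'],degrees=True).as_matrix()
    d=R.T@(np.array([x,y,z])-s['tool_pos'])
    t=-((yaw-s['tcp_rot'][2]+180)%360-180)
    print('t',round(s['time'],2),'pose',s['tool_pos'].round(1),s['tcp_rot'].round(1),'F',s['ft_force'].round(1),'M',s['wrist_torque'].round(2),'gap',round(s['finger_gap'],1),'j6',s['joint_pos'][5].round(0))
    print('GO m',(d/1000).round(4).tolist(),'turn',round(t,2))
E
python3 -m jog '[[-0.203,0.485,-0.065,-15.9,100],[-0.203,0.485,-0.065,-15.9,100],[-0.203,0.485,-0.065,-15.9,100],[-0.203,0.485,-0.065,-15.9,100],[-0.203,0.485,-0.065,-15.9,100],[-0.203,0.485,-0.065,-15.9,100],[-0.203,0.485,-0.065,-15.9,100],[-0.203,0.485,-0.065,-15.9,100]]' 
python3 -c "
from h import *
to(575,249,290,90)"
```

```text
time: 2.5
tool_pos: [473.8, 329.7, 275.2]
tcp_rot: [180.0, -0.0, 90.0]
ft_force: [0.2, 1.0, 0.7]
finger_gap: 85.3
t 2.5 pose [473.8 329.7 275.2] [180.  -0.  90.] F [0.2 1.  0.7] M [ 0.05 -0.01  0.04] gap 85.3 j6 -60.0
GO m [-0.0807, 0.1011, -0.0148] turn 0.04
```

```bash
python3 -m jog '[[-0.081,0.101,-0.015,0,100],[-0.081,0.101,-0.015,0,100],[-0.081,0.101,-0.015,0,100],[-0.081,0.101,-0.015,0,100]]'
python3 - <<'E'
from h import *
to(575,249,290,90)
w=snap('wrist','w1.png')
for l,z in (('screw_base',112),('press',0),('box_top',50),('platen_face',56)):
  print(l,[(np.round(q['uv']).tolist(),round(q['conf'],2),onz(w,q['uv'],z).tolist()) for q in r.pinpoint(w,l)[:2]])
E
```

```text
time: 2.9
tool_pos: [577.9, 245.2, 290.3]
tcp_rot: [179.9, 0.0, 89.8]
ft_force: [-1.0, -0.5, -0.7]
finger_gap: 85.2
t 2.9 pose [577.9 245.2 290.3] [179.9   0.   89.8] F [-1.  -0.5 -0.7] M [0.04 0.   0.02] gap 85.2 j6 -71.0
GO m [0.0038, -0.0029, 0.0003] turn -0.24
screw_base [([324.0, 154.0], 0.97, [522.8, 250.5, 112.0]), ([322.0, 149.0], 0.48, [518.2, 248.5, 112.0])]
press [([321.0, 149.0], 0.82, [524.3, 248.2, 0.0])]
box_top [([321.0, 151.0], 0.28, [523.8, 248.2, 50.0])]
platen_face []
```

View pics/w1.png

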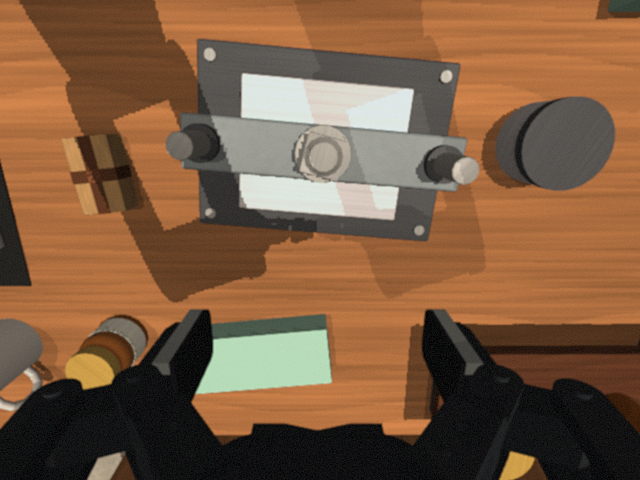

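The view shows the screw head at about (323,153), the platen under the bar, and the base corners at (198,38) and (461,62). I'll enlarge the screw head to read its heading.

Run:
```python
from h import *
w=snap('wrist')
im=cv2.cvtColor(w['image'],cv2.COLOR_RGB2BGR)[110:195,275:371]
c=cv2.resize(im,None,fx=8,fy=8,interpolation=cv2.INTER_CUBIC)
c=cv2.normalize(c,None,0,255,cv2.NORM_MINMAX)
l=cv2.createCLAHE(3,(4,4)).apply(cv2.cvtColor(c,cv2.COLOR_BGR2GRAY))
cv2.imwrite('pics/c2.png',l)
A=[onz(w,u,15) for u in ((198,38),(461,62),(427,241),(209,54),(446,76),(419,230),(210,213))];print(A)
for a,b in ((0,1),(3,4),(6,5)):
  d=A[b]-A[a];print('yaw',np.degrees(np.arctan2(-d[0],d[1])),np.hypot(*d[:2]))
print('bolt ctr',np.mean(A[3:],0))
```

```text
[array([408.1, 124.8,  15. ]), array([429.9, 400.4,  15. ]), array([628.1, 383.1,  15. ]), array([423. , 134.9,  15. ]), array([443.5, 386. ,  15. ]), array([614.1, 372.1,  15. ]), array([593.6, 121.1,  15. ])]
yaw -4.522687595094545 276.4608471375286
yaw -4.667320960185166 251.9354282350936
yaw -4.669172230557077 251.83575997066026
bolt ctr [518.55  253.525  15.   ]
```

View pics/c2.png

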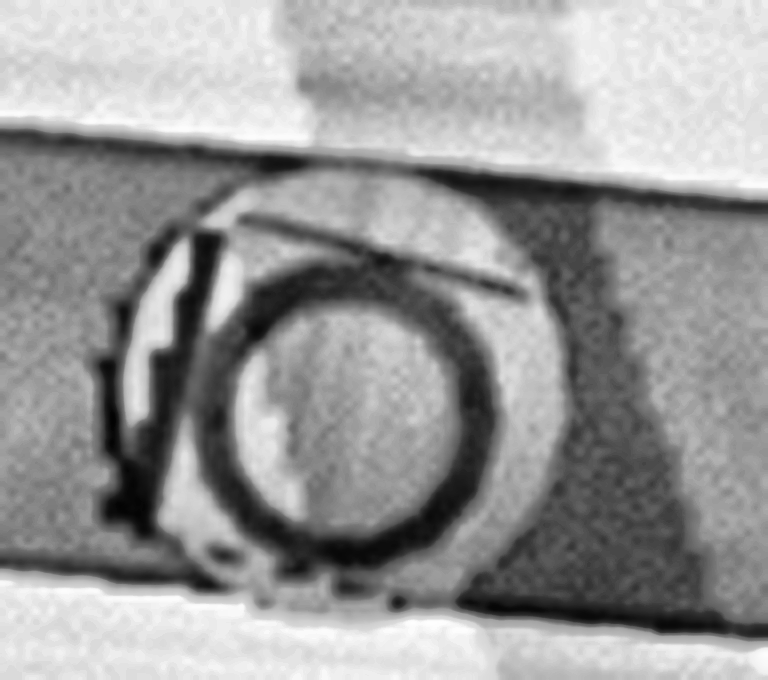

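Run:
```python
from h import *
w=snap('wrist')
f=lambda c,z:onz(w,(275+c[0]/8-.45,110+c[1]/8-.45),z)
A,B,C=f((232,212),136),f((527,298),136),f((150,535),136)
print(A,B,C)
for a,b in ((A,B),(A,C)):
  d=b-a; print(np.degrees(np.arctan2(d[1],d[0]))%90,np.hypot(*d[:2]))
print('axis',f((347,410),138), f((350,418),141),(B+C)/2)
to(600,-275,230,90)
```

```text
[502.9 237.6 136. ] [511.1 267.2 136. ] [534.9 228.9 136. ]
74.51583028608427 30.71481727114782
74.7903421016153 33.16157414840254
axis [522.  249.1 138. ] [522.6 249.4 141. ] [523.   248.05 136.  ]
t 3.25 pose [574.  249.8 290.2] [180.   -0.   90.1] F [-0.6  0.2 -0.7] M [ 0.03 -0.01  0.02] gap 85.4 j6 -71.0
GO m [-0.5249, 0.0247, 0.06] turn 0.14
```

Screw axis is about (522.4, 249.0), its square heading is 74.6° (mod 90) and the press yaw is −4.7°. Next I'll look at the ratchet.

```bash
python3 -m jog '[[-0.525,0.066,0.03,0,100],[-0.525,0.066,0.03,0,100],[-0.525,0.066,0.03,0,100],[-0.525,0.066,0.03,0,100],[-0.525,0.066,0.03,0,100],[-0.525,0.066,0.03,0,100],[-0.525,0.066,0.03,0,100],[-0.525,0.066,0.03,0,100]]' >/dev/null
python3 -c "
from h import *
to(640,-275,260,90)"
```

```text
t 4.05 pose [ 625.1 -148.3  267.6] [179.9  -0.   90.2] F [ 1.1  0.1 -0.6] M [-0.   -0.04 -0.  ] gap 85.3 j6 -108.0
GO m [-0.1267, 0.0144, 0.0076] turn 0.23
```

```bash
python3 -m jog '[[-0.127,0.014,0.008,0,100],[-0.127,0.014,0.008,0,100],[-0.127,0.014,0.008,0,100],[-0.127,0.014,0.008,0,100],[-0.127,0.014,0.008,0,100],[-0.127,0.014,0.008,0,100]]' >/dev/null
python3 - <<'E'
from h import *
to(640,-275,260,90)
w=snap('wrist','w2.png')
np.savez('w2.npz',W=w['W'],K=w['K'])
for l,z in (('ratchet_ring',3),('ratchet_grip',25),('spanner',3),('mat',0)):
  print(l,[(np.round(q['uv']).tolist(),round(q['conf'],2),onz(w,q['uv'],z).tolist()) for q in r.pinpoint(w,l)[:2]])
E
```

```text
t 4.65 pose [ 640.  -273.6  259.9] [179.9  -0.   90.3] F [0.1 0.7 0.4] M [0.02 0.04 0.04] gap 85.3 j6 -118.0
GO m [-0.0014, 0.0, -0.0001] turn 0.33
ratchet_ring [([310.0, 184.0], 0.76, [622.1, -283.0, 3.0])]
ratchet_grip [([317.0, 82.0], 0.59, [521.0, -275.7, 25.0])]
spanner [([403.0, 181.0], 0.79, [618.3, -179.1, 3.0])]
mat [([359.0, 126.0], 0.97, [561.2, -230.2, 0.0])]
```

View pics/w2.png

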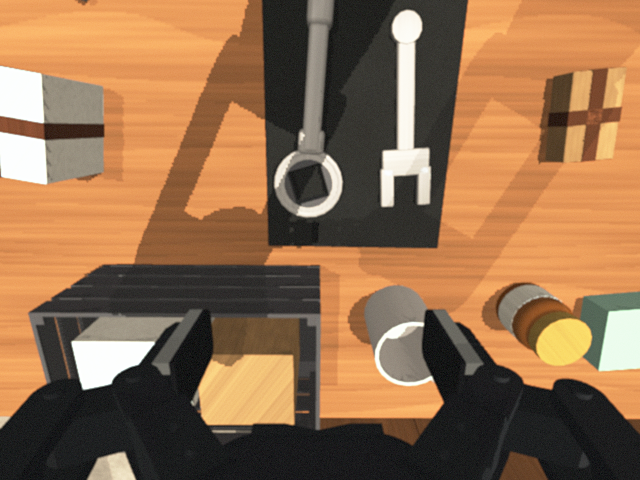

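The wrench head is at (308,183), its handle runs up to (319,0), and the spanner is beside it at (405,180). I'll enlarge the hole to get the ring heading.

Run:
```python
import cv2,numpy as np
im=cv2.imread('pics/w2.png',0)
c=cv2.resize(im[146:222,270:348],None,fx=7.5,fy=7.5,interpolation=cv2.INTER_CUBIC)
c=cv2.LUT(c,(255*(np.arange(256)/255)**.45).astype('uint8'))
cv2.imwrite('pics/c3.png',c)
for v in (10,20,40,60,80,100,120):
  print(v,''.join('%4d'%x for x in im[v,298:338]))
```

```text
10   28  25  33  30  29  31  31  35  50  84 115 127 132 141 151 157 161 155 157 151 153 149 152 152 148 148 139 137 140 137 135 129 122 112  97  65  30  24  20  31
20   35  31  29  30  34  28  34  34  50  84 105 113 116 123 131 130 133 129 124 128 126 125 123 125 127 126 125 120 116 118 121 114 109  95  68  41  18  20  18  22
40   34  35  30  32  30  42  32  33  32  41  82 115 132 144 150 158 154 151 150 146 150 145 142 145 144 137 129 124 112  84  45  24  25  12  26  28  31  39  37  28
60   32  33  36  39  35  31  35  30  47  85 120 134 149 153 153 153 151 150 149 146 143 142 143 143 141 132 120  99  66  30  18  18  29  32  28  27  30  29  29  31
80   37  31  31  34  34  35  38  57  95 126 142 150 153 155 154 153 146 146 142 143 142 143 141 136 125 113  87  44  26  23  25  26  28  30  35  26  32  30  26  31
100   30  30  37  36  29  37  64 104 134 141 152 154 151 151 151 147 145 143 145 145 145 141 134 125 101  63  32  24  22  30  27  37  29  27  34  37  28  32  29  32
120   26  40  30  34  43  83 119 134 145 151 151 155 153 148 146 143 145 143 144 144 128 115 111  83  46  28  27  23  29  29  32  38  37  37  31  36  35  29  28  28
```

View pics/c3.png

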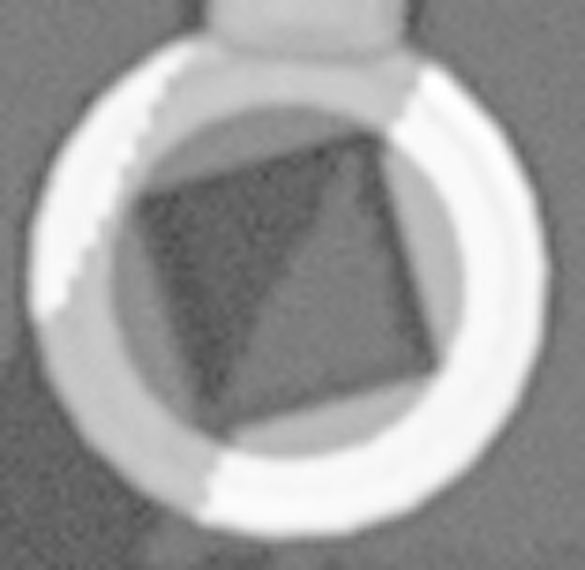

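Run:
```python
from h import *
d=np.load('w2.npz');w=dict(W=d['W'],K=d['K'])
f=lambda c,z:onz(w,(270+c[0]/7.5-.43,146+c[1]/7.5-.43),z)
q=[f(c,27) for c in ((148,197),(372,135),(435,370),(207,428))]
for i in range(4):
  e=q[(i+1)%4]-q[i]; print(q[i],np.degrees(np.arctan2(e[1],e[0]))%90,np.hypot(*e[:2]))
print('hole ctr',np.mean(q,0),'head ctr',f((289,287),27),'w',f((32,275),27)-f((547,275),27))
L=[(307.7,327.2,40),(306.7,325.9,60),(305.6,324,80),(304.2,322.4,100),(302.9,321,120)]
P=[]
for a,b,v in L:
  A,B=onz(w,(a,v),34),onz(w,(b,v),34);P.append((A+B)/2);print(A,B,B[1]-A[1])
P=np.array(P);k=np.polyfit(P[:,0],P[:,1],1);print('handle heading',np.degrees(np.arctan(k[0])),'y at 520,617:',np.polyval(k,[520,617]))
```

```text
[ 606.5 -303.6   27. ] 15.55279713229784 32.07444465614335
[ 597.9 -272.7   27. ] 15.642246457208675 33.74996296294263
[ 630.4 -263.6   27. ] 14.620873988631615 33.27762010721318
[ 638.8 -295.8   27. ] 13.576214247899202 33.22845166419882
hole ctr [ 618.4   -283.925   27.   ] head ctr [ 618.8 -284.2   27. ] w [  0.5 -71.8   0. ]
[ 486.1 -284.2   34. ] [ 486.  -266.3   34. ] 17.899999999999977
[ 502.7 -285.1   34. ] [ 502.6 -267.3   34. ] 17.80000000000001
[ 519.8 -286.2   34. ] [ 519.7 -268.8   34. ] 17.399999999999977
[ 537.5 -287.6   34. ] [ 537.4 -270.2   34. ] 17.400000000000034
[ 555.7 -289.    34. ] [ 555.6 -271.3   34. ] 17.69999999999999
handle heading -4.111197761193147 y at 520,617: [-277.57771803 -284.54981962]
```

Hole axis is about (618.6, −284.2), handle heading −4.1°, and the ring is at +19.0° relative to the handle. It therefore fits the screw at wrench heading 74.6−90−19 = −34.4°. Moving to grasp.

```bash
python3 -m jog '[[-0.004,-0.04,0.05,4.3,100],[-0.004,-0.07,0.09,4.3,100],[-0.004,-0.116,0.14,4.3,100],[-0.004,-0.116,0.18,4.3,100],[-0.004,-0.116,0.18,4.3,100],[-0.004,-0.116,0.18,4.3,100]]' >/dev/null
python3 - <<'E'
from h import *
to(523.8,-277.4,29,85.9)
E
```

```text
t 5.5 pose [ 521.  -276.8   76.1] [-179.7   -0.2   86. ] F [-0.2 -0.7 -1.1] M [0.01 0.08 0.04] gap 85.3 j6 -119.0
GO m [-0.0006, 0.003, 0.047] turn 0.11
```

```bash
python3 -m jog '[[-0.0006,0.003,0.03,0,100],[-0.0006,0.003,0.047,0,100],[-0.0006,0.003,0.047,0,100],[-0.0006,0.003,0.047,0,40],[-0.0006,0.003,0.047,0,15],[-0.0006,0.003,0.047,0,5],[-0.0006,0.003,0.047,0,0],[-0.0006,0.003,0.047,0,0]]' 60
python3 - <<'E'
from h import *
to(523.8,-277.4,29,85.9)
E
```

```text
time: 6.3
tool_pos: [524.1, -277.6, 29.7]
tcp_rot: [-179.8, -0.2, 86.0]
ft_force: [-0.5, -1.0, 0.4]
finger_gap: 12.1
t 6.3 pose [ 524.1 -277.6   29.7] [-179.8   -0.2   86. ] F [-0.5 -1.   0.4] M [-0.04 -0.03  0.03] gap 12.1 j6 -119.0
GO m [0.0002, -0.0003, 0.0007] turn 0.11
```

```bash
python3 -m jog '[[0,0,0,0,0],[0,0,0,0,0]]'
python3 - <<'E'
from h import *
w=snap('wrist','w3.png')
E
```

```text
time: 6.5
tool_pos: [524.2, -277.7, 29.9]
tcp_rot: [-179.8, -0.2, 86.0]
ft_force: [0.8, 0.6, 0.4]
finger_gap: -0.2
```

View pics/w3.png

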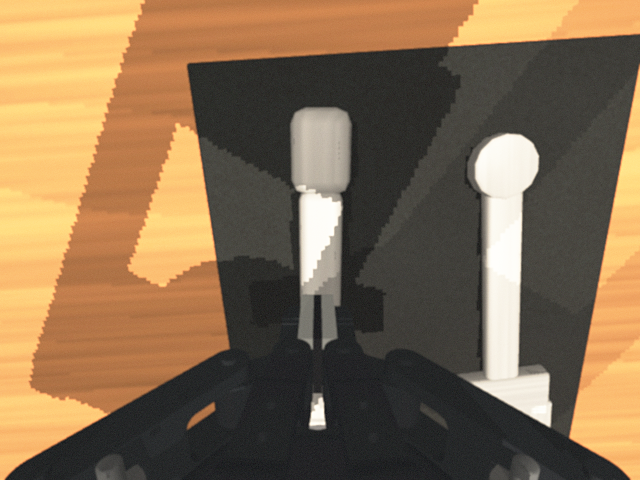

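The fingers shut fully (gap 0) and appear to sit over the bar rather than round it. I'll check the geometry numerically.

Run:
```python
from h import *
s=r.sense();print(s['tool_pos'],s['tcp_rot'],s['finger_gap'],s['ft_force'])
w=snap('wrist')
for z in (16,25,34):
  print(z,'end',onz(w,(321,108),z),'bar',onz(w,(301,215),z),onz(w,(342,215),z),'step',onz(w,(321,190),z))
print('mat corner',onz(w,(188,64),3),'spanner',onz(w,(483,215),13),onz(w,(521,215),13))
B=np.eye(4);B[:3,:3]=Ro.from_euler('xyz',s['tcp_rot'],degrees=True).as_matrix();B[:3,3]=s['tool_pos']
for zt in (-10,0,3,10,22): print('tool',zt,proj(w,(B@[0,0,zt,1])[:3]), proj(w,(B@[0,-11,zt,1])[:3]))
for l,z in (('ratchet_ring',3),('ratchet_grip',25)):
  print(l,[(np.round(q['uv']).tolist(),round(q['conf'],2),onz(w,q['uv'],z).tolist()) for q in r.pinpoint(w,l)[:2]])
b=snap('top','t2.png')
for l,z in (('ratchet_ring',3),('ratchet_grip',25)):
  print(l,[(np.round(q['uv']).tolist(),round(q['conf'],2),onz(b,q['uv'],z).tolist()) for q in r.pinpoint(b,l)[:3]])
```

```text
[ 524.11443305 -277.64812215   29.77507949] [-179.78412915   -0.18430237   86.00641978] -0.35593236078058965 [0.56981477 0.23331784 0.65668776]
16 end [ 439.1 -271.5   16. ] bar [ 484.2 -283.7   16. ] [ 485.6 -265.    16. ] step [ 473.5 -273.8   16. ]
25 end [ 439.6 -271.7   25. ] bar [ 482.2 -283.2   25. ] [ 483.5 -265.5   25. ] step [ 472.  -273.8   25. ]
34 end [ 440.1 -271.8   34. ] bar [ 480.2 -282.6   34. ] [ 481.3 -266.    34. ] step [ 470.6 -273.9   34. ]
mat corner [ 416.4 -328.1    3. ] spanner [ 490.9 -199.2   13. ] [ 492.2 -181.5   13. ]
tool -10 [320.6 317.8] [320.7 294.3]
tool 0 [320.4 306.8] [320.5 284.4]
tool 3 [320.3 303.7] [320.4 281.7]
tool 10 [320.2 296.9] [320.2 275.7]
tool 22 [320.  286.5] [320.  266.4]
ratchet_ring [([320.0, 428.0], 0.83, [618.4, -283.8, 3.0])]
ratchet_grip [([320.0, 299.0], 0.96, [522.4, -277.7, 25.0])]
ratchet_ring [([468.0, 312.0], 0.71, [337.8, -429.6, 3.0]), ([412.0, 212.0], 0.66, [625.9, -277.6, 3.0])]
ratchet_grip [([412.0, 247.0], 0.87, [523.2, -271.9, 25.0]), ([484.0, 295.0], 0.87, [387.0, -470.1, 25.0]), ([145.0, 252.0], 0.42, [510.8, 488.3, 25.0])]
```

View crop.

Run:
```python
import cv2,numpy as np
im=cv2.imread('pics/w3.png')[180:450,230:410]
c=cv2.LUT(im,(255*(np.arange(256)/255)**.5).astype('uint8'))
cv2.imwrite('pics/c4.png',cv2.resize(c,None,fx=2.2,fy=2.2,interpolation=cv2.INTER_CUBIC))
```

```text
(no output)
```

View pics/c4.png

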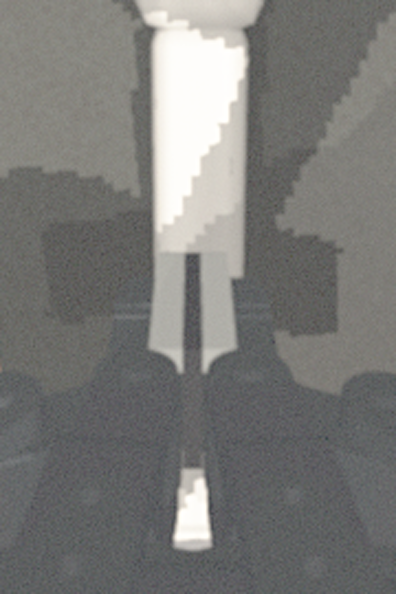

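```bash
python3 -m jog '[[0,0,-0.003,0,0],[0,0,-0.006,0,0],[0,0,-0.006,0,0]]'
python3 - <<'E'
from h import *
to(523.8,-277.4,29,85.9)
w=snap('wrist','w4.png')
for l,z in (('ratchet_ring',3),('ratchet_grip',25)):
  print(l,[(np.round(q['uv']).tolist(),round(q['conf'],2),onz(w,q['uv'],z).tolist()) for q in r.pinpoint(w,l)[:2]])
a=cv2.imread('pics/w3.png',0).astype(int);b=cv2.imread('pics/w4.png',0).astype(int)
for n,i in (('w3',a),('w4',b)):
  for v in (215,280,287,291,295,299): print(n,v,i[v,294:350:2])
E
```

```text
time: 7.15
tool_pos: [524.6, -277.9, 36.5]
tcp_rot: [-179.8, -0.2, 86.0]
ft_force: [-0.1, -0.6, 0.2]
finger_gap: -0.3
t 7.15 pose [ 524.6 -277.9   36.5] [-179.8   -0.2   86. ] F [-0.1 -0.6  0.2] M [-0.03 -0.02 -0.04] gap -0.3 j6 -119.0
GO m [0.0005, -0.0008, 0.0075] turn 0.11
ratchet_ring [([492.0, 412.0], 0.75, [621.1, -178.0, 3.0]), ([321.0, 419.0], 0.66, [618.7, -283.3, 3.0])]
ratchet_grip [([323.0, 294.0], 0.96, [523.5, -276.4, 25.0])]
w3 215 [ 41  47  65 172 227 239 248 251 252 252 252 252 252 252 252 252 252 252
 252 253 252 250 237 174  73  28  34  39]
w3 280 [ 36  37  36 125 216 234 248 238 179 181 185 179 179 176 176 172 168 136
 133 134 133 130 123  95  34  35  41  37]
w3 287 [ 38  34  33 100 152 165 174 178 181 183 179 181 162 135 137 130 132 132
 132 136 133 131 126  90  41  35  36  37]
w3 291 [ 33  38  29 101 140 168 177 182 182 183 165 141 138 130 134 135 133 134
 134 138 134 126 122  84  30  35  37  30]
w3 295 [ 37  34  34  99 124 124 120 127 123 120  73  51  47  60 113 118 117 120
 120 120 133 130 123  86  26  39  33  32]
w3 299 [ 39  37  31  85 124 123 124 123 115 120  44  26  24  47 117 119 116 118
 123 121 130 128 120  79  26  37  38  36]
w4 215 [ 53  42  39 110 211 233 245 250 252 252 252 252 252 252 252 252 252 252
 252 253 253 237 147 123  46  30  35  34]
w4 280 [ 41  37  37  53 137 162 173 179 183 181 186 181 178 179 172 137 135 135
 131 134 130 127 120  71  35  34  31  30]
w4 287 [ 32  36  37  53 132 162 162 159 151 133 148 163 159 137 132 135 132 133
 138 139 131 127 119  61  33  33  38  38]
w4 291 [ 33  34  33  43 116 143 144 137 133 135 135 137 135 135 137 130 134 136
 134 134 133 126 118  62  33  35  36  41]
w4 295 [ 35  34  34  45 117 117 120 122 117 117  67  49  55  64 118 119 117 116
 118 121 136 128 117  60  30  38  37  42]
w4 299 [ 33  36  33  55 124 126 123 123 122 118  44  35  37  41 118 122 119 119
 123 117 131 129 118  54  32  32  36  36]
```

The pad tips stay at image row ~293 after a 6 mm rise. They are really about tool z −3 (not +22), so the fingers closed just above the bar. I'll open, go lower while watching the force, then close.

```bash
python3 -m jog '[[0,0,-0.01,0,60],[0,-0.001,-0.01,0,100],[0,-0.001,-0.01,0,100],[0,-0.001,-0.01,0,100],[0,-0.001,0.01,0,100],[0,-0.001,0.022,0,100],[0,-0.001,0.022,0,100]]'
python3 -m jog '[[0,0,0,0,40],[0,0,0,0,35],[0,0,0,0,35]]'
```

```text
time: 8.0
tool_pos: [521.1, -276.2, 11.0]
tcp_rot: [-179.5, -0.3, 86.0]
ft_force: [-0.2, 0.3, -0.8]
finger_gap: 85.3
time: 8.3
tool_pos: [521.4, -276.5, 11.6]
tcp_rot: [-179.6, -0.3, 86.0]
ft_force: [0.5, 0.3, 0.9]
finger_gap: 43.9
```

```bash
python3 -m jog '[[-0.0005,0.002,0.003,0,35],[-0.0005,0.002,0.0055,0,35],[-0.0005,0.002,0.0055,0,20],[-0.0005,0.002,0.0055,0,0],[-0.0005,0.002,0.0055,0,0],[-0.0005,0.002,0.0055,0,0]]' 60
python3 -c "
from h import *
to(523.8,-277.4,29,85.9)
"
```

```text
time: 8.9
tool_pos: [523.3, -277.0, 6.0]
tcp_rot: [-179.6, -0.3, 86.0]
ft_force: [0.6, 1.1, -0.6]
finger_gap: 16.9
t 8.9 pose [ 523.3 -277.     6. ] [-179.6   -0.3   86. ] F [ 0.6  1.1 -0.6] M [ 0.01 -0.11  0.03] gap 16.9 j6 -119.0
GO m [-0.0003, 0.0004, -0.023] turn 0.11
```

```bash
python3 -m jog '[[0,0,-0.005,0,0],[0,0,-0.02,0,0],[0,0,-0.06,0,0],[0,0,-0.11,0,0],[0,0,-0.15,0,0],[0,0,-0.187,0,0],[0,0,-0.187,0,0],[0,0,-0.187,0,0]]' 70
python3 -c "
from h import *
to(443.7,303.3,193,55.7)
"
```

```text
time: 9.7
tool_pos: [525.1, -278.4, 194.6]
tcp_rot: [-179.7, -0.2, 86.0]
ft_force: [-0.8, -0.7, -5.5]
finger_gap: 16.4
t 9.7 pose [ 525.1 -278.4  194.6] [-179.7   -0.2   86. ] F [-0.8 -0.7 -5.5] M [-0.    0.12  0.01] gap 16.4 j6 -119.0
GO m [0.5746, -0.1217, 0.0045] turn 30.3
```

Wrench lifted (−5.5 N). Now to the press.

```bash
python3 -m jog '[[0.04,-0.008,0,3,0],[0.085,-0.018,0,6,0],[0.13,-0.027,0,9,0],[0.175,-0.037,0,12,0],[0.22,-0.046,0,15,0],[0.265,-0.056,0,18,0],[0.31,-0.065,0,20,0],[0.355,-0.075,0,22,0]]' >/dev/null
python3 -c "
from h import *
to(443.7,303.3,193,55.7)
"
```

```text
t 10.5 pose [472.8  82.5 193.8] [-179.4    0.    63.9] F [ 1.8  0.3 -4.6] M [0.04 0.01 0.01] gap 16.6 j6 -60.0
GO m [0.1855, -0.1233, 0.002] turn 8.21
```

```bash
python3 -m jog '[[0.035,-0.022,0,2,0],[0.07,-0.045,0,4,0],[0.1,-0.07,0,6,0],[0.14,-0.09,0,8.2,0],[0.165,-0.11,0,8.2,0],[0.1855,-0.123,0,8.2,0],[0.1855,-0.123,0,8.2,0],[0.1855,-0.123,0,8.2,0]]' >/dev/null
python3 - <<'E'
from h import *
to(443.7,303.3,193,55.7)
b=snap('scene','s3.png');t=snap('top','t3.png')
q=r.pinpoint(t,'ratchet_ring');print([(x['uv'],x['conf'],onz(t,x['uv'],190)) for x in q[:3]])
im=lambda p,y,x,n,f:cv2.resize(cv2.cvtColor(p['image'],cv2.COLOR_RGB2BGR)[y:y+n,x:x+n],None,fx=f,fy=f,interpolation=cv2.INTER_CUBIC)
u=proj(t,(522,249,150)).astype(int);v=proj(b,(522,249,150)).astype(int)
cv2.imwrite('pics/c5.png',np.hstack([im(t,u[1]-40,u[0]-40,80,5),im(b,v[1]-50,v[0]-50,100,4)]))
E
```

```text
t 11.3 pose [442.5 302.8 192.5] [-179.3    0.3   55.8] F [-0.4 -1.1 -4. ] M [0.02 0.08 0.03] gap 16.5 j6 -27.0
GO m [0.0011, 0.0007, -0.0005] turn 0.09
[([468.4, 312.4], 0.84, array([ 347.1, -381.4,  190. ])), ([216.8, 245.1], 0.62, array([516. , 247.4, 190. ]))]
```

View pics/c5.png

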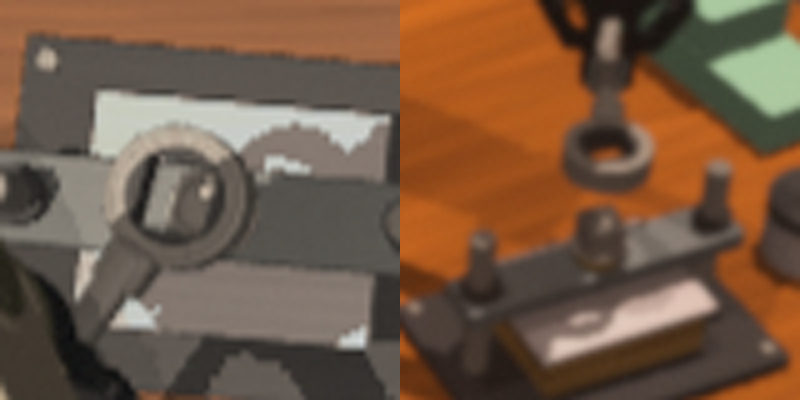

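The view shows the ring above the screw head, level, with the handle at the planned heading. Lowering.

```bash
python3 -m jog '[[0.001,0.001,0.012,0,0],[0.001,0.001,0.025,0,0],[0.001,0.001,0.037,0,0],[0.001,0.001,0.042,0,0],[0.001,0.001,0.042,0,0],[0.001,0.001,0.042,0,0]]' >/dev/null
python3 -c "
from h import *
to(443.7,303.3,115,55.7)
"
```

```text
t 12.05 pose [444.7 302.5 151.9] [-179.4    0.2   55.7] F [-0.1  0.6 -4.1] M [0.13 0.1  0.02] gap 16.7 j6 -27.0
GO m [0.0003, -0.0009, 0.037] turn -0.05
```

```bash
python3 -m jog '[[0.0003,-0.001,0.005,0,0],[0.0003,-0.001,0.01,0,0],[0.0003,-0.001,0.014,0,0],[0.0003,-0.001,0.016,0,0],[0.0003,-0.001,0.016,0,0]]' >/dev/null
python3 -c "
from h import *
to(443.7,303.3,115,55.7)
"
```

```text
t 12.55 pose [443.5 303.2 135.4] [-179.4    0.2   55.7] F [-0.4 -0.6 -4.4] M [ 0.05  0.09 -0.01] gap 16.5 j6 -27.0
GO m [0.0003, 0.0003, 0.0204] turn -0.05
```

It has passed the top of the square with no contact, so it fits. Going on down.

```bash
python3 -m jog '[[0.0003,0.0003,0.005,0,0],[0.0003,0.0003,0.01,0,0],[0.0003,0.0003,0.014,0,0],[0.0003,0.0003,0.018,0,0],[0.0003,0.0003,0.018,0,0]]' >/dev/null
python3 -c "
from h import *
to(443.7,303.3,115,55.7)
"
```

```text
t 13.05 pose [443.2 303.  116.4] [-179.3    0.3   55.7] F [-0.7 -0.3 -4.3] M [ 0.1   0.05 -0.04] gap 16.5 j6 -27.0
GO m [0.0005, 0.0003, 0.0014] turn -0.05
```

```bash
cat >> h.py <<'E'
def st(yaw,z=115):
    a=np.radians(yaw); o=np.array([np.cos(a)*-.5+np.sin(a)*95.6,np.sin(a)*-.5-np.cos(a)*95.6])
    to(522.4-o[0],249.0-o[1],z,yaw)
    # where is hole now
    s=r.sense();a=np.radians(s['tcp_rot'][2]);print('hole',(s['tool_pos'][:2]+[np.cos(a)*-.5+np.sin(a)*95.6,np.sin(a)*-.5-np.cos(a)*95.6]).round(1))
E
python3 -m jog '[[-0.0128,0.0012,0.001,-8,0],[-0.0258,0.004,0.001,-16,0],[-0.0384,0.0086,0.001,-24,0],[-0.0502,0.0148,0.001,-32,0],[-0.061,0.0227,0.001,-40,0],[-0.0705,0.032,0.001,-48,0],[-0.0788,0.0424,0.001,-56,0],[-0.0788,0.0424,0.001,-56,0]]' >/dev/null
python3 -c "
from h import *
st(140)
"
```

```text
t 13.85 pose [434.2 213.8 115.8] [-179.4   -0.4  111.7] F [-1.1  4.9 -4.4] M [0.73 0.16 0.41] gap 16.4 j6 -92.0
GO m [-0.0448, 0.0105, 0.0004] turn -28.25
hole [523.2 248.8]
```

```bash
python3 -m jog '[[-0.013,0.0005,0,-8,0],[-0.0259,0.003,0,-16,0],[-0.0384,0.0075,0,-24,0],[-0.0448,0.0105,0,-28.2,0],[-0.0448,0.0105,0,-28.2,0]]' >/dev/null
python3 -c "
from h import *
st(140)
"
```

```text
t 14.35 pose [461.1 176.2 115.7] [-179.7   -0.6  139.7] F [ 0.7  0.8 -4.1] M [0.12 0.03 0.07] gap 16.5 j6 -125.0
GO m [0.0003, -0.0004, 0.0007] turn -0.27
hole [523.3 248.8]
```

```bash
python3 -m jog '[[0.0133,0.0009,0,8,0],[0.0263,0.0037,0,16,0],[0.0389,0.0083,0,24,0],[0.0507,0.0145,0,32,0],[0.0614,0.0224,0.0005,40,0],[0.071,0.0316,0.001,48,0],[0.0793,0.0421,0.001,56,0],[0.0793,0.0421,0.001,56,0]]' >/dev/null
python3 -c "
from h import *
st(28)
"
```

```text
t 15.15 pose [427.6 261.  115.4] [-1.794e+02 -1.000e-01  8.330e+01] F [ 2.6 -2.1 -5.1] M [-0.09 -0.36  0.32] gap 16.3 j6 -58.0
GO m [0.0781, 0.0415, 0.0001] turn 55.27
hole [522.4 249.3]
```

Axis torque works out to ≈0.49 N·m, so the screw is being driven. Carrying on.

```bash
cat >> h.py <<'E'
    s=r.sense();d=(s['tool_pos'][:2]-[522.4,249])/1000;F=s['ft_force'];print('axis torque',round(s['wrist_torque'][2]+d[0]*F[1]-d[1]*F[0],2))
E
python3 -m jog '[[0.0132,0.0009,0,8,0],[0.0262,0.0037,0,16,0],[0.0388,0.0083,0,24,0],[0.0505,0.0145,0.0005,32,0],[0.0613,0.0224,0.0005,40,0],[0.0708,0.0316,0.001,48,0],[0.0781,0.0415,0.0015,55,0],[0.0781,0.0415,0.0015,55,0]]' >/dev/null
python3 -c "
from h import *
st(84)
"
```

```text
t 15.95 pose [477.5 334.3 113. ] [-179.5    0.5   28.1] F [-2.9  1.8 -3.7] M [0.55 0.46 0.23] gap 16.6 j6 1.0
GO m [-0.0794, 0.0424, -0.0016] turn -55.92
hole [522.  249.7]
axis torque 0.39
```

```bash
python3 -m jog '[[-0.0133,0.0009,0,-8,0],[-0.0263,0.0037,0,-16,0],[-0.0389,0.0083,0,-24,0],[-0.0507,0.0145,0,-32,0],[-0.0614,0.0224,0,-40,0],[-0.071,0.0318,0,-48,0],[-0.0794,0.0424,0,-56,0],[-0.0794,0.0424,0,-56,0]]' >/dev/null
python3 -c "
from h import *
st(140,113)
"
```

```text
t 16.75 pose [426.6 258.2 113.4] [-179.3   -0.    84.3] F [-0.7  1.5 -5.3] M [0.19 0.11 0.09] gap 16.9 j6 -59.0
GO m [-0.0783, 0.042, -0.0002] turn -55.69
hole [521.6 248.2]
axis torque -0.05
```

```bash
python3 -m jog '[[-0.0131,0.0009,0,-8,0],[-0.0261,0.0036,0,-16,0],[-0.0386,0.0081,0,-24,0],[-0.0503,0.0143,0,-32,0],[-0.061,0.0221,0,-40,0],[-0.0704,0.0313,0,-48,0],[-0.0783,0.042,0,-55.7,0],[-0.0783,0.042,0,-55.7,0]]' >/dev/null
python3 -c "
from h import *
st(108,113)
"
```

```text
t 17.55 pose [461.2 175.7 112.9] [-179.6   -0.6  140. ] F [-0.8 -0.1 -4.8] M [0.05 0.07 0.07] gap 16.7 j6 -125.0
GO m [0.0513, 0.0147, 0.0004] turn 31.97
hole [523.1 248.5]
axis torque 0.01
```

Next stroke goes in small checked steps, stopping once the torque rises.

```bash
cat > chk.py <<'E'
from h import *
import sys
s=r.sense();d=(s['tool_pos'][:2]-[522.4,249])/1000;F=s['ft_force'];T=s['wrist_torque'][2]+d[0]*F[1]-d[1]*F[0]
print(round(s['time'],2),'yaw',s['tcp_rot'][2].round(1),'T',round(T,2),'F',F.round(1),'gap',s['finger_gap'].round(1))
sys.exit(abs(T)>0.8 or np.hypot(*F[:2])>20)
E
J="python3 -m jog"
python3 -m jog '[[0.0067,0.0002,0,4,0],[0.0133,0.0009,0,8,0],[0.02,0.0021,0,12,0]]' >/dev/null && python3 chk.py &&
python3 -m jog '[[0.0067,0.0002,0,4,0],[0.0133,0.0009,0,8,0],[0.02,0.0021,0,12,0]]' >/dev/null && python3 chk.py &&
python3 -m jog '[[0.005,0.0001,0,3,0],[0.01,0.0005,0,6,0]]' >/dev/null && python3 chk.py &&
python3 -m jog '[[0.005,0.0001,0,3,0],[0.01,0.0005,0,6,0]]' >/dev/null && python3 chk.py &&
python3 -m jog '[[0.005,0.0001,0,3,0],[0.01,0.0005,0,6,0]]' >/dev/null && python3 chk.py
python3 -c "
from h import *
st(75,112)
"
```

```text
t 17.85 pose [447.1 191.4 113.3] [-179.6   -0.5  127.5] F [ 4.9  2.5 -6.5] M [ 0.4  -0.7   0.44] gap 16.4 j6 -111.0
GO m [0.076, 0.037, 0.0018] turn 52.47
hole [523.3 249.2]
axis torque 0.54Traceback (most recent call last):
  File "chk.py", line 4, in <module>
    print(round(s['time'],2),'yaw',s['tcp_rot'][2].round(1),'T',round(T,2),'F',F.round(1),'gap',s['finger_gap'].round(1))
                                                                                                ^^^^^^^^^^^^^^^^^^^^^
AttributeError: 'float' object has no attribute 'round'
```

```bash
sed -i "s/s\['finger_gap'\].round(1)/round(s['finger_gap'],1)/" chk.py
python3 chk.py &&
python3 -m jog '[[0.005,0.0001,0,3,0],[0.01,0.0005,0,6,0]]' >/dev/null && python3 chk.py &&
python3 -m jog '[[0.005,0.0001,0,3,0],[0.01,0.0005,0,6,0]]' >/dev/null && python3 chk.py &&
python3 -m jog '[[0.005,0.0001,0,3,0],[0.01,0.0005,0,6,0]]' >/dev/null && python3 chk.py &&
python3 -m jog '[[0.005,0.0001,0,3,0],[0.01,0.0005,0,6,0]]' >/dev/null && python3 chk.py
python3 -c "
from h import *
st(75,112)
"
```

```text
17.85 yaw 127.5 T 0.54 F [ 4.9  2.5 -6.5] gap 16.4
t 17.85 pose [447.1 191.4 113.3] [-179.6   -0.5  127.5] F [ 4.9  2.5 -6.5] M [ 0.4  -0.7   0.44] gap 16.4 j6 -111.0
GO m [0.076, 0.037, 0.0018] turn 52.47
hole [523.3 249.2]
axis torque 0.54False
```

```bash
sed -i "s/sys.exit(\(.*\))$/sys.exit(int(\1))/" chk.py
python3 chk.py &&
python3 -m jog '[[0.005,0.0001,0,3,0],[0.01,0.0005,0,6,0]]' >/dev/null && python3 chk.py &&
python3 -m jog '[[0.005,0.0001,0,3,0],[0.01,0.0005,0,6,0]]' >/dev/null && python3 chk.py &&
python3 -m jog '[[0.005,0.0001,0,3,0],[0.01,0.0005,0,6,0]]' >/dev/null && python3 chk.py &&
python3 -m jog '[[0.005,0.0001,0,3,0],[0.01,0.0005,0,6,0]]' >/dev/null && python3 chk.py
python3 -c "
from h import *
st(75,112)
"
```

```text
17.85 yaw 127.5 T 0.54 F [ 4.9  2.5 -6.5] gap 16.4
18.05 yaw 121.0 T 0.55 F [ 4.2  0.9 -6.2] gap 16.6
18.25 yaw 114.5 T 0.44 F [ 4.1  1.5 -7.1] gap 16.8
18.45 yaw 108.1 T 0.55 F [ 6.1  0.7 -7.8] gap 16.7
18.65 yaw 101.6 T 0.51 F [ 5.8  0.4 -9.1] gap 16.7
t 18.65 pose [429.1 230.2 113. ] [-179.5   -0.2  101.6] F [ 5.8  0.4 -9.1] M [ 0.06 -0.62  0.44] gap 16.7 j6 -80.0
GO m [0.0429, 0.0099, 0.0011] turn 26.61
hole [522.9 248.9]
axis torque 0.51
```

```bash
python3 -m jog '[[0.005,0.0001,0.001,3,0],[0.01,0.0005,0.0015,6,0]]' >/dev/null && python3 chk.py &&
python3 -m jog '[[0.005,0.0001,0.0003,3,0],[0.01,0.0005,0.0005,6,0]]' >/dev/null && python3 chk.py &&
python3 -m jog '[[0.005,0.0001,0.0003,3,0],[0.01,0.0005,0.0005,6,0]]' >/dev/null && python3 chk.py &&
python3 -m jog '[[0.005,0.0001,0.0003,3,0],[0.01,0.0005,0.0005,6,0]]' >/dev/null && python3 chk.py &&
python3 -m jog '[[0.005,0.0001,0,3,0],[0.01,0.0005,0,6,0]]' >/dev/null && python3 chk.py &&
python3 -m jog '[[0.005,0.0001,0,3,0],[0.01,0.0005,0,6,0]]' >/dev/null && python3 chk.py
python3 -c "
from h import *
st(45,110)
"
```

```text
18.85 yaw 95.1 T 0.46 F [ 2.1  0.2 -3.1] gap 16.5
19.05 yaw 88.7 T 0.5 F [ 2.8 -0.5 -5.2] gap 16.5
19.25 yaw 82.2 T 0.46 F [ 4.4  0.3 -4.5] gap 16.4
19.45 yaw 75.8 T 0.56 F [ 4.8 -1.  -5.3] gap 16.8
19.65 yaw 69.3 T 0.47 F [ 5.9 -0.1 -8. ] gap 16.6
19.85 yaw 62.9 T 0.5 F [ 5.9  0.  -7.9] gap 16.5
t 19.85 pose [437.  292.7 110.8] [-1.799e+02 -1.000e-01  6.290e+01] F [ 5.9  0.  -7.9] M [ 0.13 -0.75  0.76] gap 16.5 j6 -35.0
GO m [0.0299, 0.0051, 0.0009] turn 17.87
hole [521.9 248.6]
axis torque 0.5
```

```bash
python3 -m jog '[[0.005,0.0006,0.0008,3,0],[0.01,0.001,0.001,6,0]]' >/dev/null && python3 chk.py &&
python3 -m jog '[[0.005,0.0001,0.0003,3,0],[0.01,0.0005,0.0005,6,0]]' >/dev/null && python3 chk.py &&
python3 -m jog '[[0.005,0.0001,0.0003,3,0],[0.01,0.0005,0.0003,6,0]]' >/dev/null && python3 chk.py &&
python3 -m jog '[[0.005,0.0001,0,3,0],[0.01,0.0005,0,6,0]]' >/dev/null && python3 chk.py &&
python3 -m jog '[[0.005,0.0001,0,3,0],[0.01,0.0005,0,6,0]]' >/dev/null && python3 chk.py
python3 -c "
from h import *
st(140,110)
"
```

```text
20.05 yaw 56.5 T 1.68 F [-1.2 -5.2 -2.5] gap 16.7
t 20.05 pose [441.8 301.2 109.6] [-179.9    0.    56.5] F [-1.2 -5.2 -2.5] M [-0.67  0.06  1.2 ] gap 16.7 j6 -28.0
GO m [-0.0939, 0.0848, -0.0004] turn -83.54
hole [521.2 248. ]
axis torque 1.68
```

Torque is climbing and the underside is at about 106.6 mm, so this is the stop. I'll push 3° more to confirm it is firm.

```bash
python3 -m jog '[[0.0025,0.0001,0,1.5,0],[0.005,0.0002,0,3,0],[0.005,0.0002,0,3,0]]' >/dev/null; python3 chk.py 
python3 -c "
from h import *
st(56.5,110)
"
```

```text
20.35 yaw 53.2 T 1.93 F [ 0.3 -5.2 -1.1] gap 16.9
t 20.35 pose [444.1 304.9 109.5] [180.    0.2  53.2] F [ 0.3 -5.2 -1.1] M [-0.75 -0.2   1.54] gap 16.9 j6 -24.0
GO m [-0.0028, 0.0007, -0.0005] turn -3.34
hole [520.3 247.1]
axis torque 1.93
```

```bash
python3 -m jog '[[0.002,0.001,0,0,0],[0.004,0.001,0,0,0],[0.004,0.001,0,0,0]]' 90 >/dev/null; python3 chk.py 
python3 -c "
from h import *
st(53,110)
"
```

```text
20.65 yaw 52.9 T 2.26 F [-7.5 -8.7  2.5] gap 16.1
t 20.65 pose [445.2 306.3 108.8] [-180.     0.5   52.9] F [-7.5 -8.7  2.5] M [-1.31  0.83  1.16] gap 16.1 j6 -24.0
GO m [0.0012, 0.0005, -0.0012] turn -0.09
hole [521.2 248.2]
axis torque 2.26
```

Firm stop: 2.3 N·m against the running 0.5. Backing off to unload, then lifting.

```bash
python3 -m jog '[[-0.004,0,0,-2.5,0],[-0.008,0,-0.0005,-5,0],[-0.0115,0.0005,-0.001,-7,0],[-0.0115,0.0005,-0.001,-7,0]]' 70 >/dev/null; python3 chk.py 
python3 -c "
from h import *
st(60,110)
"
```

```text
21.05 yaw 59.7 T 0.82 F [ 6.5 -0.8 -5.5] gap 16.2
t 21.05 pose [439.1 296.8 110.2] [179.9   0.4  59.7] F [ 6.5 -0.8 -5.5] M [-0.05 -0.89  1.06] gap 16.2 j6 -31.0
GO m [0.0008, 0.0004, 0.0002] turn -0.32
hole [521.4 248.1]
axis torque 0.82
```

```bash
python3 -m jog '[[-0.004,0.0002,0,-2.5,0],[-0.008,0.0007,0,-5,0],[-0.0085,0.0008,0,-5.5,0],[-0.0085,0.0008,0,-5.5,0]]' >/dev/null; python3 chk.py 
python3 -c "
from h import *
st(65.2,110)
"
```

```text
21.45 yaw 64.9 T 0.13 F [ 4.5  2.7 -6.1] gap 15.9
t 21.45 pose [435.7 289.8 110.5] [179.9   0.4  64.9] F [ 4.5  2.7 -6.1] M [ 0.5  -0.56  0.55] gap 15.9 j6 -37.0
GO m [-0.0001, 0.0002, 0.0005] turn -0.29
hole [522.1 248.8]
axis torque 0.13
```

```bash
python3 -m jog '[[-0.0035,0.0003,0,-2,0],[-0.0035,0.0008,-0.003,-2,0],[-0.0035,0.0008,-0.006,-2,0],[-0.0035,0.0008,-0.009,-2,0]]' >/dev/null; python3 chk.py 
python3 -c "
from h import *
st(67,140)
"
```

```text
21.85 yaw 66.8 T 0.13 F [-0.4  3.  -4.8] gap 16.0
t 21.85 pose [434.5 286.9 119.9] [180.    0.4  66.8] F [-0.4  3.  -4.8] M [0.69 0.08 0.37] gap 16.0 j6 -39.0
GO m [-0.0001, 0.0001, -0.0201] turn -0.2
hole [522.2 248.7]
axis torque 0.13
```

```bash
python3 -m jog '[[0,0,-0.005,0,0],[0,0,-0.01,0,0],[0,0,-0.015,0,0],[0,0,-0.02,0,0],[0,0,-0.026,0,0],[0,0,-0.035,0,0],[0,0,-0.035,0,0]]' >/dev/null; python3 chk.py 
python3 -m jog '[[0,0,-0.02,0,0],[0,0,-0.04,0,0],[0,0,-0.04,0,0],[0,0,-0.04,0,0]]' >/dev/null; python3 chk.py
python3 - <<'E'
from h import *
to(523.3,-277.0,193,86)
b=snap('scene','s4.png');w=snap('wrist','w5.png');t=snap('top','t4.png')
im=lambda p,y,x,n,f:cv2.resize(cv2.cvtColor(p['image'],cv2.COLOR_RGB2BGR)[y:y+n,x:x+n],None,fx=f,fy=f,interpolation=cv2.INTER_CUBIC)
v=proj(b,(522,249,90)).astype(int)
cv2.imwrite('pics/c6.png',np.hstack([im(b,v[1]-40,v[0]-50,100,4),cv2.resize(cv2.cvtColor(w['image'],cv2.COLOR_RGB2BGR),(400,300))[0:300].copy() if 0 else im(t,205,170,100,4)]))
E
```

```text
22.55 yaw 66.8 T 0.08 F [-0.5  0.1 -4.1] gap 16.5
22.95 yaw 66.8 T -0.1 F [ 0.8  1.  -4.9] gap 16.2
t 22.95 pose [435.7 287.7 196.6] [179.8   0.2  66.8] F [ 0.8  1.  -4.9] M [0.06 0.16 0.02] gap 16.2 j6 -39.0
GO m [-0.4844, 0.3031, 0.0062] turn -19.22
```

View pics/c6.png

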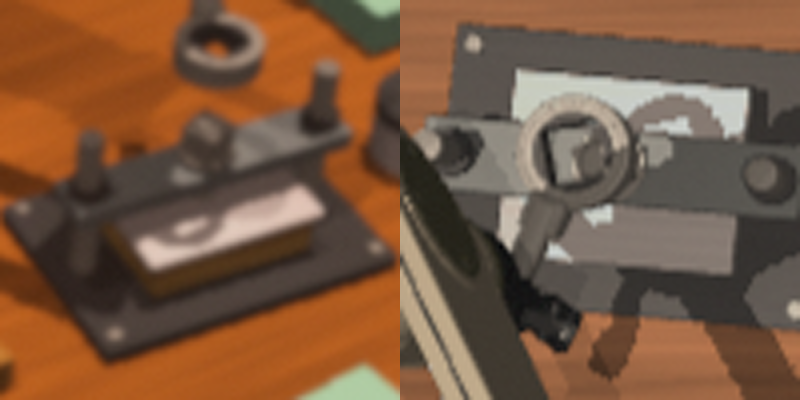

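The view shows the platen down on the box with no gap, and the wrench clear above the screw. Returning to the mat.

```bash
python3 -m jog '[[-0.035,0.022,0,-1,0],[-0.07,0.044,0,-3,0],[-0.105,0.066,0,-5,0],[-0.145,0.09,0,-7,0],[-0.19,0.118,0,-9,0],[-0.23,0.144,0,-11,0],[-0.27,0.17,0,-13,0],[-0.31,0.195,0,-15,0]]' >/dev/null
python3 -c "
from h import *
to(523.3,-277.0,193,86)"
```

```text
t 23.9 pose [491.  -76.6 196. ] [-179.9    0.4   81.9] F [ 0.6  1.1 -4. ] M [ 0.02  0.03 -0.  ] gap 16.5 j6 -96.0
GO m [-0.1938, 0.0603, 0.0041] turn -4.14
```

```bash
python3 -m jog '[[-0.04,0.012,0,-1,0],[-0.08,0.025,0,-2,0],[-0.12,0.037,0,-3,0],[-0.155,0.048,0.02,-4.1,0],[-0.18,0.056,0.05,-4.1,0],[-0.194,0.06,0.08,-4.1,0],[-0.194,0.06,0.1,-4.1,0],[-0.194,0.06,0.1,-4.1,0]]' >/dev/null
python3 -c "
from h import *
to(523.3,-277.0,6,86)
t=snap('top');print([(x['uv'],x['conf'],onz(t,x['uv'],90)) for x in r.pinpoint(t,'ratchet_ring')[:3]])"
```

```text
t 24.7 pose [ 519.1 -276.2   91.3] [-1.794e+02  1.000e-01  8.590e+01] F [-0.4  1.3 -5. ] M [0.04 0.17 0.01] gap 16.1 j6 -119.0
GO m [-0.0004, 0.0053, 0.0853] turn -0.1
[([467.0, 314.0], 0.75, array([ 338.1, -404.7,   90. ])), ([417.6, 213.5], 0.66, array([ 609.7, -277.8,   90. ]))]
```

Lowering gently to about 10 mm, then feeling for the mat.

```bash
python3 -m jog '[[0,0.005,0.02,0,0],[0,0.005,0.04,0,0],[0,0.005,0.06,0,0],[0,0.005,0.072,0,0],[0,0.005,0.078,0,0],[0,0.005,0.078,0,0],[0,0.005,0.078,0,0]]' >/dev/null; python3 -c "
from h import *
to(523.3,-277.0,6,86)"
python3 -m jog '[[0,0,0.002,0,0],[0,0,0.003,0,0],[0,0,0.003,0,0]]'
```

```text
t 25.5 pose [ 527.4 -278.2   19.5] [-179.8    0.3   86. ] F [ 0.5 -0.4 -4.1] M [ 0.06  0.12 -0.03] gap 16.2 j6 -118.0
GO m [0.001, -0.0041, 0.0135] turn -0.03
time: 25.8
tool_pos: [527.6, -278.4, 16.9]
tcp_rot: [-179.8, 0.3, 86.0]
ft_force: [0.1, -0.0, -4.3]
finger_gap: 15.9
```

```bash
python3 -m jog '[[0.001,-0.004,0.004,0,0],[0.001,-0.004,0.008,0,0],[0.001,-0.004,0.008,0,0]]'
python3 -m jog '[[0,0,0.001,0,0],[0,0,0.0015,0,0],[0,0,0.0015,0,0]]'
python3 -m jog '[[0,0,0.001,0,0],[0,0,0.0015,0,0],[0,0,0.0015,0,0]]'
```

```text
time: 26.1
tool_pos: [522.8, -276.7, 7.8]
tcp_rot: [-179.8, 0.3, 86.0]
ft_force: [-0.4, -0.1, -5.0]
finger_gap: 16.0
time: 26.4
tool_pos: [522.8, -276.7, 6.3]
tcp_rot: [-179.8, 0.3, 86.0]
ft_force: [-0.2, -0.4, -5.2]
finger_gap: 16.1
time: 26.7
tool_pos: [522.9, -276.9, 6.1]
tcp_rot: [-179.8, 0.3, 86.0]
ft_force: [-5.5, 1.8, 8.2]
finger_gap: 15.9
```

Contact with the mat. Easing off 0.5 mm, opening, and rising.

```bash
python3 -m jog '[[0,0,-0.0005,0,0],[0,0,-0.0005,0,25],[0,0,-0.0005,0,45],[0,0,-0.0005,0,60],[0,0,-0.0005,0,60],[0,0,-0.0005,0,60]]'
python3 -m jog '[[0,0,-0.01,0,60],[0,0,-0.04,0,60],[0,0,-0.08,0,60],[0,0.03,-0.12,0,80],[0,0.07,-0.17,0,100],[0,0.11,-0.22,0,100],[0,0.115,-0.25,0,100],[0,0.115,-0.25,0,100]]'
python3 - <<'E'
from h import *
r.snapshot('top')
w=snap('wrist','w6.png');t=snap('top');b=snap('scene')
for l,z in (('ratchet_ring',3),('ratchet_grip',25),('spanner',3)):
  print(l,[(np.round(q['uv']).tolist(),round(q['conf'],2),onz(w,q['uv'],z).tolist()) for q in r.pinpoint(w,l)[:2]])
for l in ('truffle_box','gift_box','jar','mug','tin','gift_cube','spanner'):
  print(l,[(round(q['conf'],2),onz(b,q['uv'],0).tolist()) for q in r.pinpoint(b,l)[:1]])
A=cv2.cvtColor(w['image'],cv2.COLOR_RGB2BGR);B=cv2.cvtColor(t['image'],cv2.COLOR_RGB2BGR)[100:330,100:540]
cv2.imwrite('pics/f.png',np.hstack([cv2.resize(A,(400,300)),cv2.resize(B,(400,300))]))
E
```

```text
time: 27.3
tool_pos: [523.0, -276.9, 6.6]
tcp_rot: [-179.8, 0.3, 86.0]
ft_force: [-0.2, 0.1, 0.2]
finger_gap: 51.5
time: 28.1
tool_pos: [643.1, -284.7, 265.4]
tcp_rot: [179.6, 0.6, 86.0]
ft_force: [0.0, -0.9, 0.1]
finger_gap: 85.5
ratchet_ring [([320.0, 174.0], 0.92, [615.7, -283.2, 3.0])]
ratchet_grip [([320.0, 81.0], 0.63, [522.6, -277.2, 25.0]), ([415.0, 170.0], 0.61, [614.6, -183.1, 25.0])]
spanner [([413.0, 172.0], 0.9, [620.0, -180.0, 3.0])]
truffle_box [(0.78, [544.0, 2.8, 0.0])]
gift_box [(0.97, [795.4, 161.0, 0.0])]
jar [(0.91, [756.4, -11.3, 0.0])]
mug [(0.67, [779.1, -173.0, 0.0])]
tin [(0.76, [515.5, 502.5, 0.0])]
gift_cube [(0.84, [551.6, -542.1, 0.0])]
spanner [(0.59, [611.5, -173.5, 0.0])]
```

View pics/f.png

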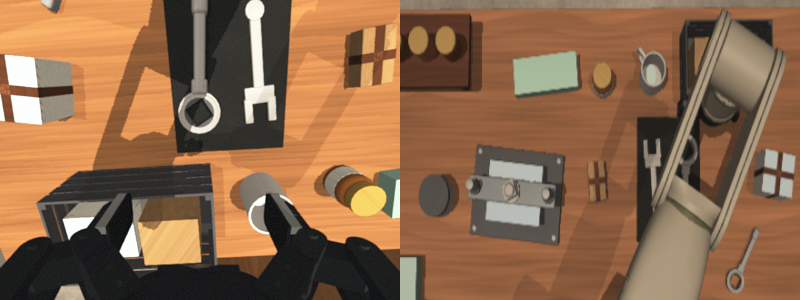

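```bash
python3 -c "
from bench import r
print(r.hand_in(), r.sense()['time'])"
```

```text
the job is handed in; nothing more can be done
the job is handed in; nothing more can be done
```

I tightened the press with the larger ratchet wrench and laid the wrench back flat on the mat. I then handed the job in after about 28 s of the 72 s allowed; no verdict was reported.

**How it went**
- **Choosing the wrench:** I took the one on the mat, whose head measured 72 mm across. The loose one on the counter measured about 48 mm.
- **Turning the screw:** I matched the ring to the screw's square, seated the wrench without contact trouble, and turned the screw only with it. It took two tightening strokes, both running at about 0.5 N·m.
- **Failed first grasp:** The fingers closed just above the handle because their tips sat about 25 mm higher than I had worked out from the stated nose length. Nothing was moved. I went lower and the second grasp held.

**Last checks**
- **Tightness:** The torque rose to about 2.3 N·m at the stop while the handle barely moved. The wrench underside was then at about 106 mm, the stated tight height, and the picture shows the platen down on the box. While I pressed against the stop the wrench twisted a few degrees in the grip. I did not separately check that the screw stayed put when the wrench came off.
- **Wrench:** I set it down with light contact, about 8 N at the wrist. It lies on the mat within about 3 mm of where it started.
- **Other goods:** The spanner and the other goods look undisturbed. Repeat camera readings differ by up to about 20 mm (the mug most), which I put down to network noise, since nothing went near them.

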